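Back the carton clamp off by one notch

ROBOT

A 6-joint arm with a two-finger parallel gripper is mounted at the origin on the work surface. World frame = base frame: x ahead of the robot, y to its left, z up, the work surface at z = 0. Lengths are in m, angles in rad, forces in N, time in s.
With the tool pointing down it reaches from about 0.375 to 0.925 m from the base axis. Payload 5.7 kg.
Tool frame: the origin (TCP) lies midway between the tips of the shut fingers; the grasp point (between the pads) lies 19 mm behind it; y points along the fingers, z is the direction in which the jaws open and shut, and the axes are right-handed (so a half turn about y gives the same grasp; the last joint's range is limited). The gripper opens to 88 mm and grips with 3 to 60 N. Pads are 20 mm wide; open, the fingers measure 115 mm over their backs; the gripper's body (75 mm by 178 mm) begins 61 mm behind the grasp point.
Start: joints at [-1.346, 0.359, 1.51, -0, 1.272, -0.115], TCP at [0.2, -0.566, 0.223] pointing down, gripper open.
Joint ranges: [-2.97, 2.97], [-1.01, 2.36], [0.21, 2.38], [-0.96, 4.11], [0.2, 2.71], [-2.98, 2.98]. Speed limits (rad/s): [2.39, 2.39, 3.14, 3.14, 3.14, 3.14].

INTERFACE

Orientations are given as a rotation vector (axis times angle).
In Python, from cell import manip gives the robot as it stands.
- The arm moves only by the tool servo_tool, never from a script. Its argument "commands" is a list of rows, each a list of 7 numbers: the shift along the world's x, y, z in m, then the turn, a rotation vector about the world's x, y, z in degrees, then the finger opening in m, from 0 to 0.0878. In form: [[x, y, z, wx, wy, wz, fingers], ...]. A call has 1 to 12 rows; each row is the pose to reach, as a shift and turn from the pose commanded when the call began; what a row does not reach only later rows make up. A row lasts 1/10 s, in which the tool goes at most 50 mm and 8.59 degrees, less where a joint would pass 70% of its speed; a pose out of reach is approached as far as the arm can. A call with a gripper value outside its range is refused whole. The fingers move at their own pace and stop on an object; the grip force is fixed at half the most. Time passes only in rows, so rows that repeat a pose let the fingers close. It gives the time, the measured TCP pose, the force and the opening at its end, in the units of the state.
- manip.observe(): the state, without advancing time (a new reading comes with each control period).
- manip.capture(name): name is "side" or "top" or "wrist"; returns (picture, depth): 480x640x3 uint8, blue, green, red; 480x640 float32, m along the optical axis (not along the pixel's ray), 0 where there is no reading.
- manip.camera_model(name): a dict with "fov_y" (degrees; the focal length in pixels is half the picture's height over the tangent of half this angle, whatever the lens; pixels are square), "cx", "cy" (the principal point, pixels), "eye" and "rotation" of the camera in the world. Camera axes: x right, y up, looking along -z (the intrinsics and any distortion apply to the point x, -y, -z); pixel columns grow to the right and rows downward; lengths in m; the calibration is good to about 2 mm. A picture is of the moment at which its call begins: read the wrist's pose just before it. camera_model takes no time and is no camera call; for the wrist camera it gives the pose at the moment of the call.
- manip.sign_off(): hands the job in, once; it reports no verdict.
The state is a dict: "t": time; "joints": joint angles; "qvel": joint speeds; "joint_efforts": joint torques, N m; "ee_pos": TCP position; "orientation": TCP orientation; "wrist_force": force on the tool from outside, world axes, zero at the start; "wrist_torque": the same for the moment, N m; "grip_width": finger opening in m.
Only numpy, scipy, OpenCV 4.12 (cv2) and the standard library are available. Lean on these libraries where they do the work, as an engineer would, in place of code of your own. Each camera call takes 0.05 s, during which the arm holds its last target.

TASK

The carton clamp on the packing bench has been wound one notch too tight. With a fingertip, push the pawl's lever so that the pawl lifts clear of the ratchet wheel (it stays up by itself), then with the pawl still up push one of the wheel's upright pins to turn the wheel backward (anticlockwise seen from above) by exactly one notch, then push the lever back so that the pawl lies fully down in that next notch. Grasp and lift nothing, leave the clamp's jaw alone, and do not disturb the carton or the other things lying about.

Things in the scene. Friction and masses are not known exactly. Their poses are not given: they have to be found in the camera images.
- clamp: Carton clamp fixed to the bench; origin on the bench surface under the ratchet wheel's axis, z up. In its axes (mm): steel base plate x -110 to 150, y -290 to 140, 10 thick; carton at y -261 to -161 between the fence (top 75 up) and the jaw. The post at x 47, y 104 bears the pawl's pivot pin, 70 up, along x (35 to 125).
- wheel (a joint): Ratchet wheel angle (rad), growing backward (anticlockwise from above). One notch = 0.785. At 0 a tooth meets the lowered pawl and stops; starts at -0.22 to -0.06 (play). In the next notch the pawl drops fully home with the wheel between 0.51 and 0.77 (middle 0.64), else it lands on a tooth. Forward stop -0.40. Friction, about 2 N at a pin, holds it where left; it does not coast.
- pawl (a joint): Pawl angle (rad): 0 fully down in a notch (stop), growing as its nose rises, 0.60 fully up (stop). The nose clears the teeth above 0.13; lying on a tooth it reads 0.06 to 0.11. The stiff pivot keeps any angle; about 2 N at the knob moves it. Steel bar 22 mm wide, 104 mm from pivot to nose, pointing from the pivot to the clamp's -y.
- pawl_knob (a point): Centre of the black ball knob, 20 mm wide, on the pawl's 60 mm lever (rod 10 mm thick), outside the wheel's rim at the clamp's x +115 mm. Pawl down: it leans to -y, at y +86; pawl up: at y +122; always 127 to 130 mm above the bench. Push it to the clamp's +y to lift the pawl, to -y to lower it. Free room for a fingertip 40 mm either side in y.
- push_pin (a point): Centre of the top of one of the wheel's four upright dark steel pins, the one at the clamp's -x, +y side: 135 degrees from the clamp's x axis with the wheel at 0. Pins are 14 mm in diameter, 60 mm tall (44 to 104 mm above the bench), 50 mm from the wheel's axis, a quarter turn apart.
- wheel_axis (a point): Fixed point on the axis of the flat-lying ratchet wheel, at its upper face, 44 mm above the bench. Steel disc 188 mm in diameter; 8 saw teeth 12 mm high on the upper face, from 62 to 92 mm radius; a hub 36 mm wide and 20 mm high in the middle.
- carton: Small plain carton 120 x 100 x 70 mm standing in the clamp; origin at the centre of its underside. Leave alone.
- tape_roll: Tan roll of packing tape lying flat, 96 mm diameter, 48 mm high; origin at the centre of its underside. Leave alone.
- marker: Black marker lying on the bench, 125 mm long, 16 mm thick. Leave alone.
- glue: Small glue bottle, 48 mm diameter, 95 mm tall; origin at its underside. Leave alone.
- small_box: Small carton 55 x 75 x 60 mm; origin at the centre of its underside. Leave alone.
- screwdriver: Screwdriver lying on the bench. Leave alone.
- mug: White mug, 76 mm diameter, 90 mm tall; origin at its underside. Leave alone.
- jaw: Moving aluminium jaw of the clamp: plate 100 mm wide, 8 mm thick, upper edge 64 mm above the bench, at about y -149 mm of the clamp; origin below it on the bench. It follows the wheel, 22 mm per rad, away from the carton as the wheel goes backward. Not to be pushed directly.

How it is judged:
By the outcome, as a careful person would: the job done as asked, in the order asked, and still so for the second after the job is handed in, with the robot touching nothing.
It also fails if it takes over 64 s, if anything falls off the work surface, if the arm or the gripper's body presses on something with over 40 N, if the wrist force passes 120 N, or if a joint passes its speed limit or range.

## Working session

There is one attempt and no reset: what is moved stays moved. The work goes in short steps, Python scripts to look and compute and a tool call to move; the robot and the scene stay as the last step left them, time stands still between calls to the robot, and variables do not carry over. Pictures are saved under pics/ and viewed, and the job is handed in when it is done.

Besides the shell and the picture viewer there is one more tool, called after "Request:" as name([rows], argument=value, ...), one row to a line, values as JSON. servo_tool: Moves the arm, as the interface text tells. Its arguments: {"type":"object","properties":{"commands":{"type":"array"}},"required":["commands"]}

```bash
ls; mkdir -p pics
python3 - <<'E'
from cell import manip
import cv2,numpy as np
s=manip.observe();print(s)
for n in("side","top","wrist"):
    m=manip.camera_model(n);print(n,m)
    p,d=manip.capture(n);cv2.imwrite(f"pics/{n}0.png",p);np.save(f"pics/{n}0.npy",d)
E
```

```text
pics
{'t': 0.0, 'joints': array([-1.34610879e+00,  3.59517117e-01,  1.51142838e+00, -3.72115375e-05,
        1.27249586e+00, -1.15100114e-01]), 'qvel': array([ 0.00036099,  0.00038956,  0.00106983,  0.00153159,  0.00094408,
       -0.00077639]), 'joint_efforts': array([ 1.35736627e-04, -5.15375590e+01, -2.70727855e+01,  6.70918124e-02,
        3.51940887e-02, -1.42077993e-04]), 'ee_pos': array([ 0.19979659, -0.56502252,  0.22180393]), 'orientation': array([-0.3496081 ,  2.03898124, -2.03517004]), 'wrist_force': array([-0.45749643, -0.17204133, -0.31343353]), 'wrist_torque': array([-0.00819233,  0.05533517, -0.02984872]), 'grip_width': 0.0877994368252488}
side {'fov_y': 43.37560474515256, 'cx': 322.9531735272635, 'cy': 233.64432962967996, 'eye': array([ 0.26675316, -1.10959869,  1.13878621]), 'rotation': array([ 0.83769026, -0.12347471, -0.2795472 ])}
top {'fov_y': 57.00927203840343, 'cx': 323.340450021351, 'cy': 233.2280806760696, 'eye': array([ 0.38038476, -0.01525485,  1.12744227]), 'rotation': array([ 0.17448623, -0.18003671, -1.60854503])}
wrist {'fov_y': 66.77618355533089, 'cx': 318.8572955980652, 'cy': 234.77769969344814, 'eye': array([ 0.26823937, -0.54142856,  0.38339604]), 'rotation': array([-0.23726178,  0.16891221, -1.22319089])}
```

View pics/side0.png

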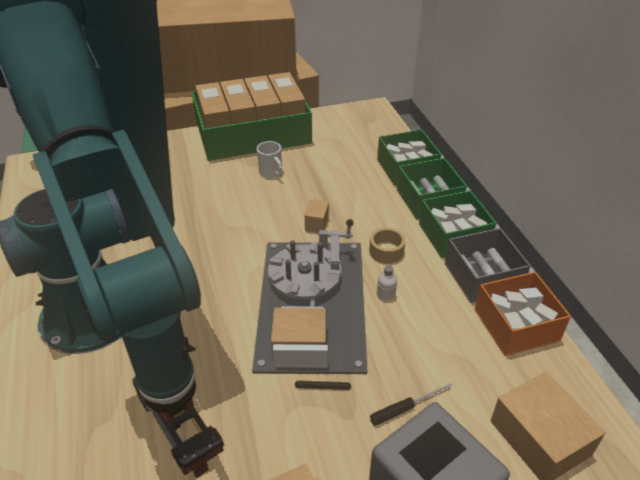

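View pics/top0.png

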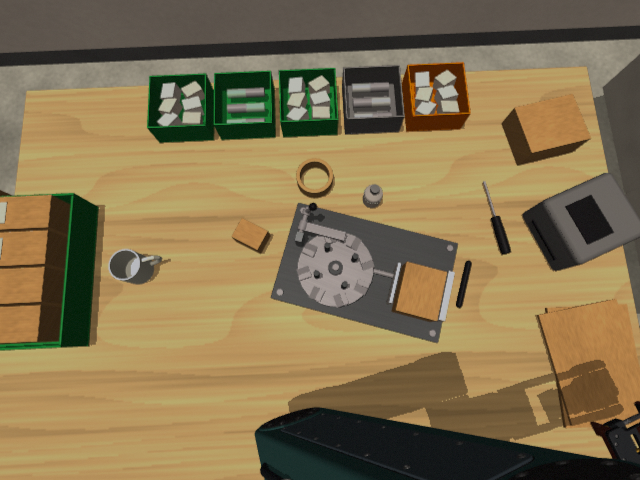

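View pics/wrist0.png

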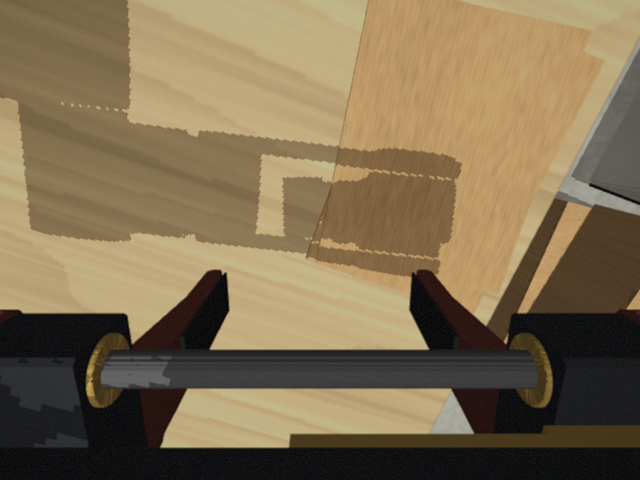

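The side and top views show the clamp: wheel hub at top (335,268), knob near top (312,207) and side (349,222), carton at top (420,292). Zooming in for measurement.

```bash
cat > h.py <<'E'
from cell import manip
import cv2,numpy as np
from scipy.spatial.transform import Rotation as R
def par(m):
    return 240/np.tan(np.radians(m['fov_y'])/2),m['cx'],m['cy'],np.array(m['eye']),R.from_rotvec(m['rotation']).as_matrix()
def ray(m,u,v):
    f,cx,cy,e,r=par(m); return e,r@np.array([(u-cx)/f,-(v-cy)/f,-1])
def at_z(m,u,v,z):
    e,d=ray(m,u,v); return e+d*(z-e[2])/d[2]
def at_d(m,u,v,dep):
    e,d=ray(m,u,v); return e+d*dep
def tri(m1,p1,m2,p2):
    e1,d1=ray(m1,*p1);e2,d2=ray(m2,*p2)
    d1=d1/np.linalg.norm(d1);d2=d2/np.linalg.norm(d2)
    s=np.linalg.lstsq(np.c_[d1,-d2],e2-e1,rcond=None)[0]
    a=e1+s[0]*d1;b=e2+s[1]*d2; return (a+b)/2,np.linalg.norm(a-b)
def proj(m,P):
    f,cx,cy,e,r=par(m);c=r.T@(np.array(P)-e); return cx+f*c[0]/-c[2],cy-f*c[1]/-c[2]
def crop(img,x0,y0,w,h,s,name):
    cv2.imwrite(name,cv2.resize(img[y0:y0+h,x0:x0+w],None,fx=s,fy=s,interpolation=cv2.INTER_CUBIC))
E
python3 - <<'E'
from h import *
crop(cv2.imread('pics/top0.png'),260,190,200,150,4,'pics/top0c.png')
crop(cv2.imread('pics/side0.png'),250,205,160,120,5,'pics/side0c.png')
E
```

```text
(no output)
```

View pics/top0c.png

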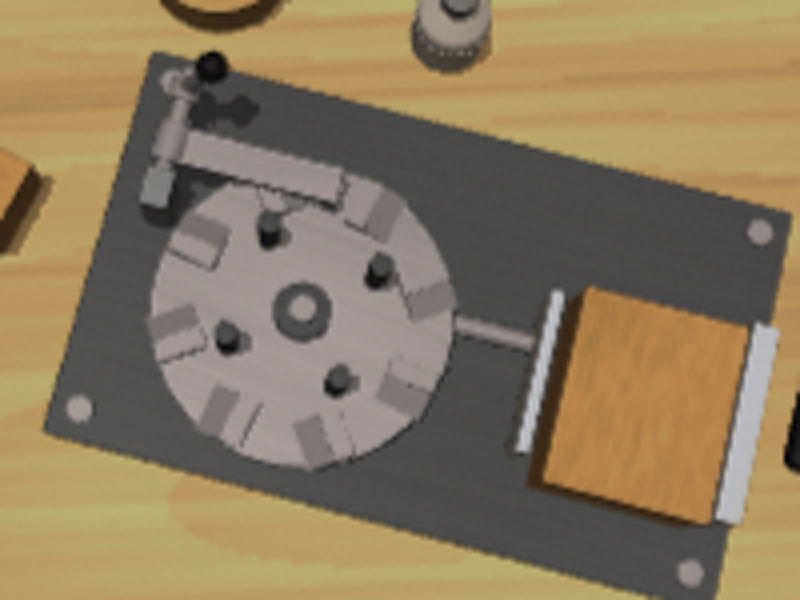

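View pics/side0c.png

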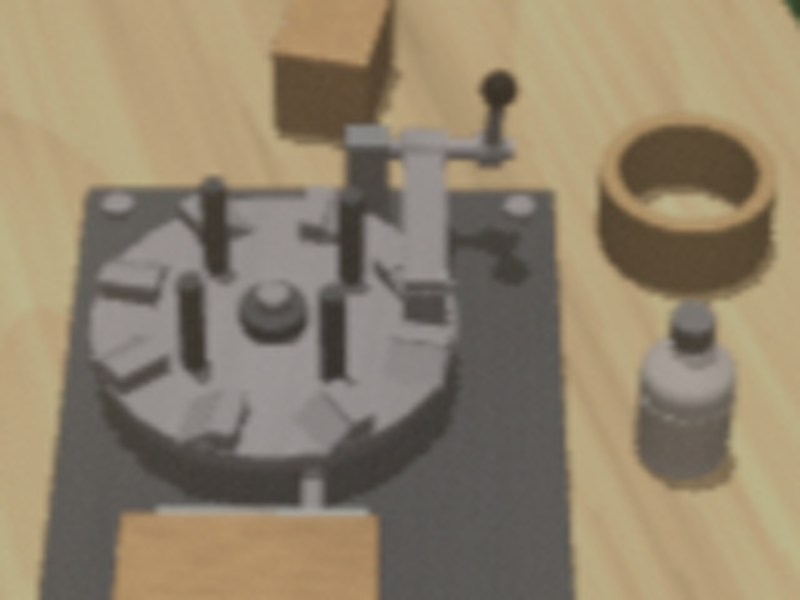

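```bash
cat > fit.py <<'E'
from h import *
from scipy.optimize import least_squares
mt,ms=manip.camera_model('top'),manip.camera_model('side')
T=lambda u,v:((u+.5)/4-.5+260,(v+.5)/4-.5+190)
S=lambda u,v:((u+.5)/5-.5+250,(v+.5)/5-.5+205)
fixed=[(mt,T(155,52),(150,140,10)),(mt,T(790,213),(150,-290,10)),(mt,T(45,432),(-110,140,10)),(mt,T(302,303),(0,0,64)),
(ms,S(90,188),(-110,140,10)),(ms,S(553,190),(150,140,10)),(ms,S(274,292),(0,0,64)),(mt,T(212,67),(115,86,128)),(ms,S(498,88),(115,86,128))]
pins=[(mt,T(229,327),135),(mt,T(269,219),45),(mt,T(381,258),-45),(mt,T(340,370),-135),
(ms,S(213,183),135),(ms,S(351,195),45),(ms,S(333,291),-45),(ms,S(190,279),-135)]
def world(p,P):
    c,s=np.cos(p[2]),np.sin(p[2]);P=np.array(P)/1000
    return np.array([p[0]+c*P[0]-s*P[1],p[1]+s*P[0]+c*P[1],P[2]])
def res(p,which=None):
    r=[]
    for m,q,P in fixed: r+=list(np.subtract(proj(m,world(p,P)),q))
    for m,q,a in pins:
        t=np.radians(a)+p[3]; r+=list(np.subtract(proj(m,world(p,(50*np.cos(t),50*np.sin(t),104))),q))
    return np.array(r)
if __name__=='__main__':
    s=least_squares(res,[.45,-.03,-.27,-.1]);print(s.x,np.round(s.fun.reshape(-1,2),1))
    p=s.x
    for n,P in dict(knobdown=(115,86,128),knobup=(115,122,128),axis=(0,0,44),pivot=(47,104,70)).items(): print(n,world(p,P).round(4))
    print('tri knob',tri(mt,T(212,67),ms,S(498,88)))
    print('tri pin',tri(mt,pins[0][1],ms,pins[4][1]),'hub',tri(mt,T(302,303),ms,S(274,292)))
    print('yaw',np.degrees(p[2]))
    for a,q in [('tape',(315,177)),('glue',(373,195)),('box',(251,235)),('mug',(125,265))]: print(a,at_z(mt,*q,.05))
E
python3 fit.py
```

```text
[ 0.53986852 -0.04955574 -0.30394301 -0.10449808] [[-0.9 -1.4]
 [ 0.9 -0.8]
 [-1.2 -0.4]
 [ 0.1  0.7]
 [-0.8 -0.2]
 [ 0.4 -0.3]
 [ 0.1  0.7]
 [ 0.1 -0.5]
 [ 0.5  0.4]
 [-0.8  0.9]
 [-0.1  0. ]
 [ 0.1  0.8]
 [-0.1  0.9]
 [ 0.1  0.5]
 [ 0.1  0.1]
 [ 0.3  0.4]
 [ 0.4  0.6]]
knobdown [ 0.6753 -0.0019  0.128 ]
knobup [0.6861 0.0324 0.128 ]
axis [ 0.5399 -0.0496  0.044 ]
pivot [0.6158 0.0356 0.07  ]
tri knob (array([ 0.67390297, -0.0017498 ,  0.12962691]), np.float64(0.00033296411850783543))
tri pin (array([ 0.52194676, -0.00497765,  0.10751099]), np.float64(0.0019927808665833745)) hub (array([ 0.5404857 , -0.04935404,  0.06636664]), np.float64(0.0016331953556263435))
yaw -17.414651811125474
tape [ 0.77549506 -0.00988296  0.05      ]
glue [ 0.7202952  -0.15568935  0.05      ]
box [0.62978932 0.15614223 0.05      ]
mug [0.56811882 0.46677114 0.05      ]
```

Run:
```python
from h import *
from fit import world
s=manip.observe();M=R.from_rotvec(s['orientation']).as_matrix();print(M.round(3),s['ee_pos'],s['t'])
for c in (0,2): print('axis',c,np.degrees(np.arctan2(M[1,c],M[0,c])))
p=[.5399,-.0496,-.3039]
for P in [(115,46,0),(115,54,0),(115,86,0),(115,122,0)]: print(P,world(p,P).round(4))
print('clamp ydir',90-17.4)
```

```text
[[-0.943 -0.     0.333]
 [-0.333  0.001 -0.943]
 [-0.    -1.    -0.001]] [ 0.19984019 -0.56518448  0.22202087] 0.15
axis 0 -160.53441849653086
axis 2 -70.53440777999393
(115, 46, 0) [ 0.6634 -0.0401  0.    ]
(115, 54, 0) [ 0.6658 -0.0325  0.    ]
(115, 86, 0) [ 0.6754 -0.002   0.    ]
(115, 122, 0) [0.6861 0.0324 0.    ]
clamp ydir 72.6
```

Request:
servo_tool([
  [0.03,0.035,0,0,0,5,0],
  [0.06,0.07,0,0,0,10,0],
  [0.09,0.105,0,0,0,15,0],
  [0.12,0.14,0,0,0,20,0],
  [0.15,0.175,0,0,0,25,0],
  [0.18,0.21,0,0,0,30,0],
  [0.21,0.245,0,0,0,35,0],
  [0.24,0.28,0,0,0,40,0],
  [0.27,0.315,0,0,0,45,0],
  [0.3,0.35,0,0,0,50,0],
  [0.33,0.38,0,0,0,53,0],
  [0.36,0.41,0,0,0,53,0],
])

```text
t: 1.35
ee_pos: [0.5608, -0.1539, 0.2225]
orientation: [-1.05, 1.43, -1.429]
wrist_force: [0.5, -1.0, 0.4]
grip_width: 0.0003
```

Request:
servo_tool([
  [0.035,0.04,0,0,0,0,0],
  [0.07,0.08,0,0,0,0,0],
  [0.105,0.12,0,0,0,0,0],
  [0.105,0.12,0,0,0,0,0],
  [0.105,0.12,-0.03,0,0,0,0],
  [0.105,0.12,-0.06,0,0,0,0],
  [0.105,0.12,-0.08,0,0,0,0],
  [0.105,0.12,-0.08,0,0,0,0],
])

```text
t: 2.15
ee_pos: [0.6617, -0.0358, 0.139]
orientation: [-1.054, 1.437, -1.428]
wrist_force: [-1.1, 0.2, -0.5]
grip_width: 0.0004
```

Run:
```python
from h import *
s=manip.observe();M=R.from_rotvec(s['orientation']).as_matrix();print(M.round(3),s['ee_pos'],s['t'],s['wrist_force'])
for c in (0,2): print('axis',c,np.degrees(np.arctan2(M[1,c],M[0,c])))
a,_=manip.capture('top');crop(a,260,165,160,120,5,'pics/t1.png')
a,_=manip.capture('side');crop(a,260,185,160,120,5,'pics/s1.png')
```

```text
[[-0.301 -0.007  0.953]
 [-0.954  0.001 -0.301]
 [ 0.001 -1.    -0.007]] [ 0.66169092 -0.035824    0.13901019] 2.15 [-1.11553745  0.20988955 -0.54503148]
axis 0 -107.54000121263194
axis 2 -17.54062940367832
```

View pics/s1.png

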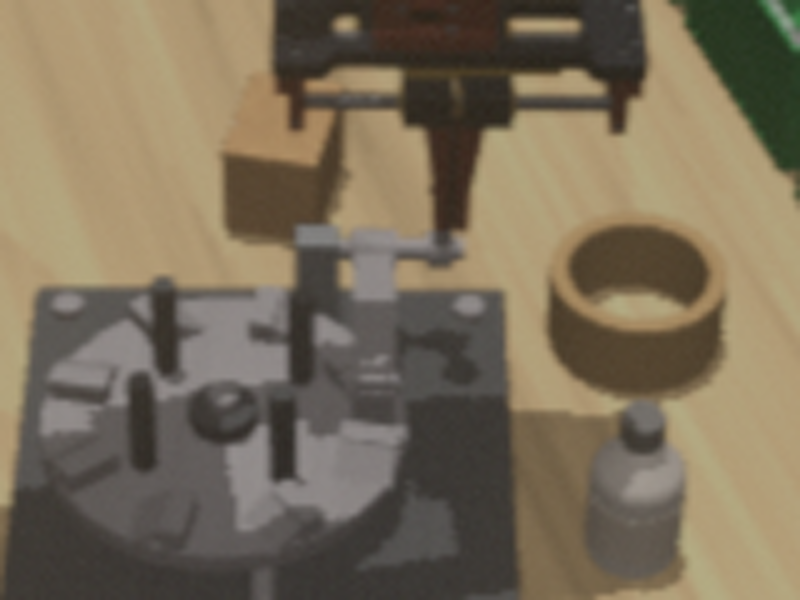

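View pics/t1.png

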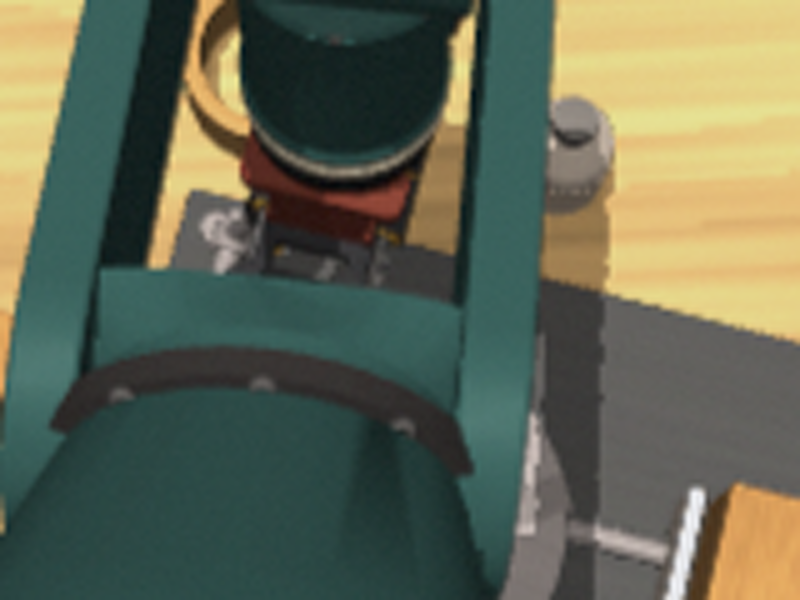

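The side picture shows the shut fingertip at crop (450,225), right in front of (−y side of) the knob, with the rod foot at (445,250). The top view is hidden by the arm. Lowering, then pushing to +y.

Request:
servo_tool([
  [0.002,0.0,-0.012,0,0,0,0],
  [0.002,0.0,-0.021,0,0,0,0],
  [0.002,0.0,-0.021,0,0,0,0],
  [0.0035,0.0048,-0.021,0,0,0,0],
  [0.005,0.0095,-0.021,0,0,0,0],
  [0.0065,0.0143,-0.021,0,0,0,0],
  [0.008,0.019,-0.021,0,0,0,0],
  [0.0095,0.0238,-0.021,0,0,0,0],
])

```text
t: 3.05
ee_pos: [0.675, -0.012, 0.1222]
orientation: [-1.049, 1.43, -1.432]
wrist_force: [-0.5, -3.6, 1.9]
grip_width: 0.0004
```

Request:
servo_tool([
  [0.0012,0.004,0,0,0,0,0],
  [0.0024,0.008,0,0,0,0,0],
  [0.0036,0.012,0,0,0,0,0],
  [0.0048,0.016,0,0,0,0,0],
  [0.006,0.02,0,0,0,0,0],
  [0.006,0.02,0,0,0,0,0],
])

```text
t: 3.65
ee_pos: [0.6806, 0.009, 0.1214]
orientation: [-1.049, 1.431, -1.43]
wrist_force: [-0.3, -0.1, -0.8]
grip_width: 0.0002
```

Run:
```python
from h import *
s=manip.observe();print(s['ee_pos'],s['wrist_force'])
a,_=manip.capture('side');crop(a,260,185,160,120,5,'pics/s2.png')
```

```text
[0.68058116 0.00902874 0.12140517] [-0.28787403 -0.05107853 -0.79771788]
```

View pics/s2.png

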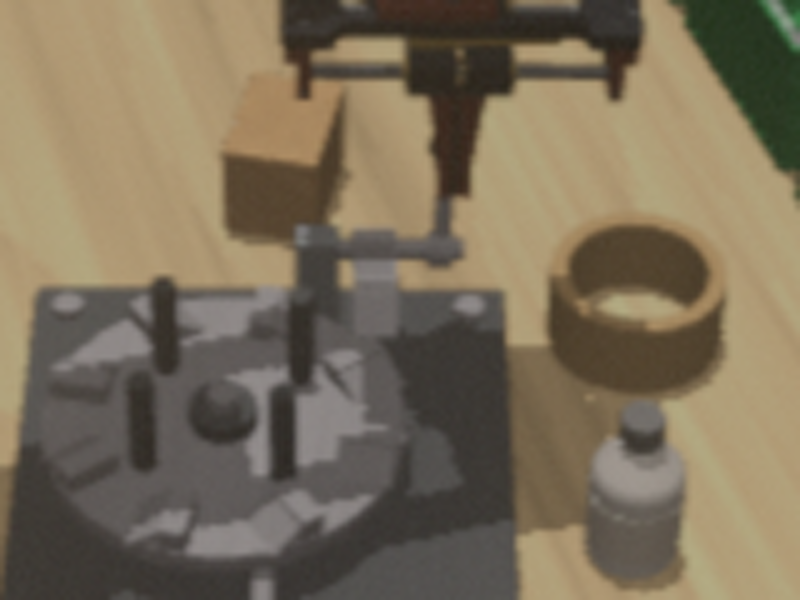

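The pawl is up: its bar is foreshortened, ending at crop (375,330), with the wheel pins unmoved. Retreating and going to the pin.

Request:
servo_tool([
  [-0.0045,-0.0145,0,0,0,0,0],
  [-0.0045,-0.0145,0.03,0,0,0,0],
  [-0.0045,-0.0145,0.07,0,0,0,0],
  [-0.02,-0.013,0.09,0,0,-7,0],
  [-0.05,-0.01,0.09,0,0,-15,0],
  [-0.08,-0.007,0.09,0,0,-23,0],
  [-0.11,-0.005,0.09,0,0,-31,0],
  [-0.137,-0.003,0.09,0,0,-39,0],
  [-0.137,-0.003,0.09,0,0,-47,0],
  [-0.137,-0.003,0.09,0,0,-51,0],
  [-0.137,-0.003,0.05,0,0,-51,0],
  [-0.137,-0.003,0.05,0,0,-51,0],
])

```text
t: 4.9
ee_pos: [0.5396, 0.0048, 0.1682]
orientation: [-0.39, 2.023, -2.017]
wrist_force: [-1.3, -0.6, 0.2]
grip_width: 0.0005
```

Run:
```python
from h import *
s=manip.observe();M=R.from_rotvec(s['orientation']).as_matrix();print(s['ee_pos'],s['wrist_force'],s['t'])
for c in (0,2): print('axis',c,np.degrees(np.arctan2(M[1,c],M[0,c])))
a,_=manip.capture('side');crop(a,220,165,200,150,4,'pics/s3.png')
a,_=manip.capture('wrist');cv2.imwrite('pics/w3.png',a)
```

```text
[0.53957775 0.00479709 0.16821209] [-1.33317642 -0.63018508  0.2357775 ] 4.9
axis 0 -158.56245621630416
axis 2 -68.56397147867197
```

View pics/s3.png

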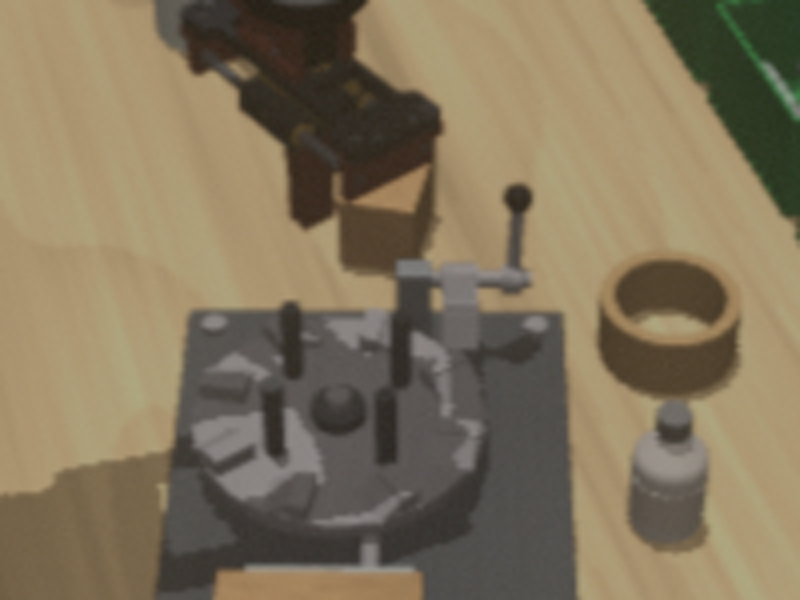

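View pics/w3.png

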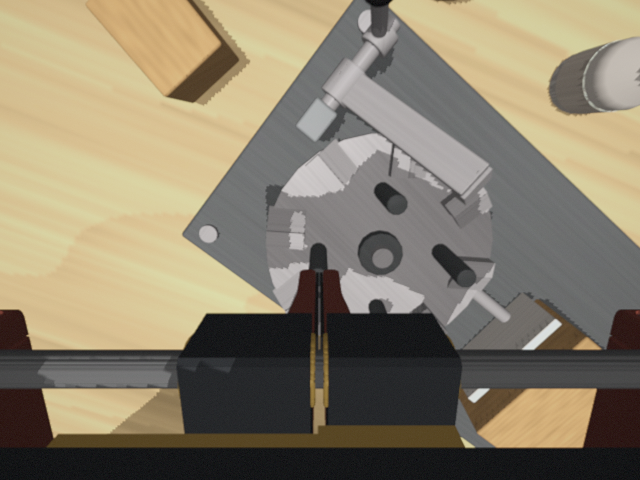

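Run:
```python
from h import *
mw=manip.camera_model('wrist');print(mw['eye'])
s=manip.observe();print(s['ee_pos'],s['qvel'].round(3))
print('tcp',proj(mw,s['ee_pos']))
for i,a in enumerate((135,45,-45,-135)):
    t=np.radians(a)-.304-.104
    for z in(.044,.104): print(a,z,np.round(proj(mw,[.5399+.05*np.cos(t),-.0496+.05*np.sin(t),z])))
print('hub',proj(mw,[.5399,-.0496,.064]))
```

```text
[0.61016955 0.03095783 0.33258001]
[0.54222632 0.00473786 0.17127483] [ 0.001 -0.019 -0.037  0.001 -0.001  0.004]
tcp (np.float64(318.2484989967013), np.float64(289.1123556794106))
135 0.044 [318. 250.]
135 0.104 [318. 278.]
45 0.044 [381. 190.]
45 0.104 [396. 205.]
-45 0.044 [438. 250.]
-45 0.104 [466. 278.]
-135 0.044 [376. 305.]
-135 0.104 [389. 343.]
hub (np.float64(382.30163414158227), np.float64(257.94542107654337))
```

Wrist view matches my model: pin top predicted at (318,278), hidden just behind the tip at (318,289), hub at (382,258). Lowering next to the pin.

Request:
servo_tool([
  [0.003,0.001,0,0,0,0,0],
  [0.003,0.001,-0.03,0,0,0,0],
  [0.003,0.001,-0.06,0,0,0,0],
  [0.003,0.001,-0.092,0,0,0,0],
  [0.003,0.001,-0.092,0,0,0,0],
  [0.003,0.001,-0.092,0,0,0,0],
])

```text
t: 5.6
ee_pos: [0.5472, 0.0061, 0.0806]
orientation: [-0.382, 2.016, -2.016]
wrist_force: [0.6, 0.6, 0.8]
grip_width: 0.0009
```

Run:
```python
from h import *
s=manip.observe();print(s['ee_pos'],s['wrist_force'],s['t'])
a,_=manip.capture('side');crop(a,220,165,200,150,4,'pics/s4.png')
s=manip.observe();p0=s['ee_pos']
# finger path: rotate about axis
c=np.array([.5399,-.0496])
for off in (17,):
  t0=np.radians(111.6)
  for th in np.arange(-.104,.66,.0745):
    a=np.radians(135)-.304+th
    u=np.array([np.cos(a),np.sin(a)]);cw=np.array([u[1],-u[0]])
    P=c+.05*u+off/1000*cw
    print(round(th,3),(P-p0[:2]).round(4),round(np.degrees(th+.104),1))
```

```text
[0.54719586 0.00608985 0.08055389] [0.55557623 0.55923206 0.79373623] 5.6
-0.104 [-0.0107 -0.0028] 0.0
-0.03 [-0.0146 -0.0032] 4.3
0.045 [-0.0185 -0.0038] 8.5
0.119 [-0.0223 -0.0047] 12.8
0.194 [-0.0261 -0.0059] 17.1
0.268 [-0.0297 -0.0074] 21.3
0.343 [-0.0332 -0.0092] 25.6
0.418 [-0.0366 -0.0112] 29.9
0.492 [-0.0399 -0.0134] 34.1
0.566 [-0.0429 -0.0159] 38.4
0.641 [-0.0458 -0.0186] 42.7
```

View pics/s4.png

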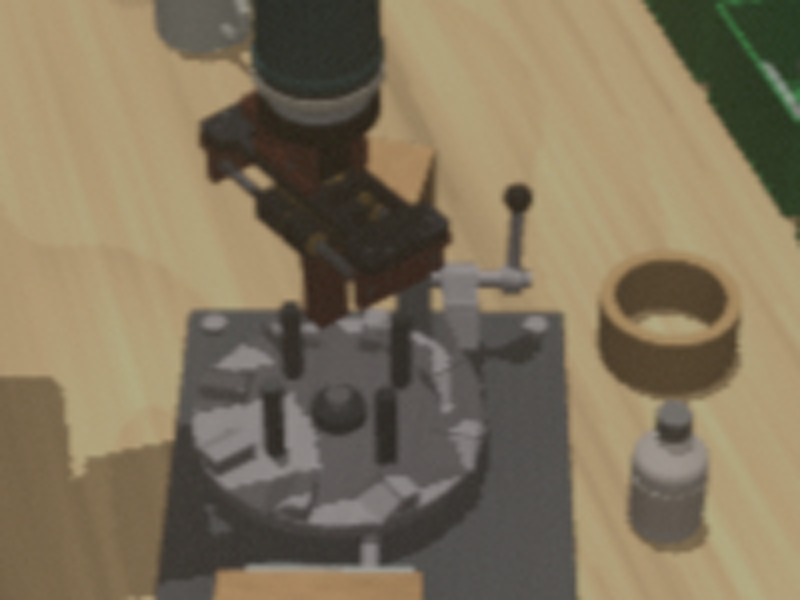

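Finger tip at crop (325,320), just clockwise of the push pin (290,340), everything else unmoved. Pushing along the arc, with the first stop short.

Request:
servo_tool([
  [-0.0055,-0.0015,0,0,0,0,0],
  [-0.0107,-0.0028,0,0,0,0,0],
  [-0.0146,-0.0032,0,0,0,4.3,0],
  [-0.0185,-0.0038,0,0,0,8.5,0],
  [-0.0223,-0.0047,0,0,0,12.8,0],
  [-0.0261,-0.0059,0,0,0,17.1,0],
  [-0.0297,-0.0074,0,0,0,21.3,0],
  [-0.0332,-0.0092,0,0,0,25.6,0],
  [-0.0366,-0.0112,0,0,0,29.9,0],
  [-0.0366,-0.0112,0,0,0,29.9,0],
])

```text
t: 6.65
ee_pos: [0.5098, -0.0053, 0.0807]
orientation: [-0.81, 1.685, -1.686]
wrist_force: [-0.0, -0.1, 0.1]
grip_width: 0.0003
```

Run:
```python
from h import *
s=manip.observe();print(s['ee_pos'],s['wrist_force'],s['t'])
a,_=manip.capture('side');crop(a,220,165,200,150,4,'pics/s5.png')
ms=manip.camera_model('side')
for th in (.2,.3,.4,.5,.64):
  o=[]
  for a in (135,45,-45,-135):
    t=np.radians(a)-.304+th;q=proj(ms,[.5399+.05*np.cos(t),-.0496+.05*np.sin(t),.104]);o.append(np.round([(q[0]-220)*4+1.5,(q[1]-165)*4+1.5]))
  print(th,*o)
```

```text
[ 0.50976282 -0.00527791  0.08066644] [-0.01053303 -0.0704048   0.05658324] 6.65
0.2 [274. 320.] [384. 306.] [405. 382.] [291. 397.]
0.3 [269. 325.] [377. 303.] [409. 377.] [298. 400.]
0.4 [266. 330.] [370. 301.] [412. 372.] [305. 403.]
0.5 [263. 335.] [363. 299.] [415. 366.] [313. 405.]
0.64 [260. 342.] [352. 297.] [418. 359.] [324. 406.]
```

View pics/s5.png

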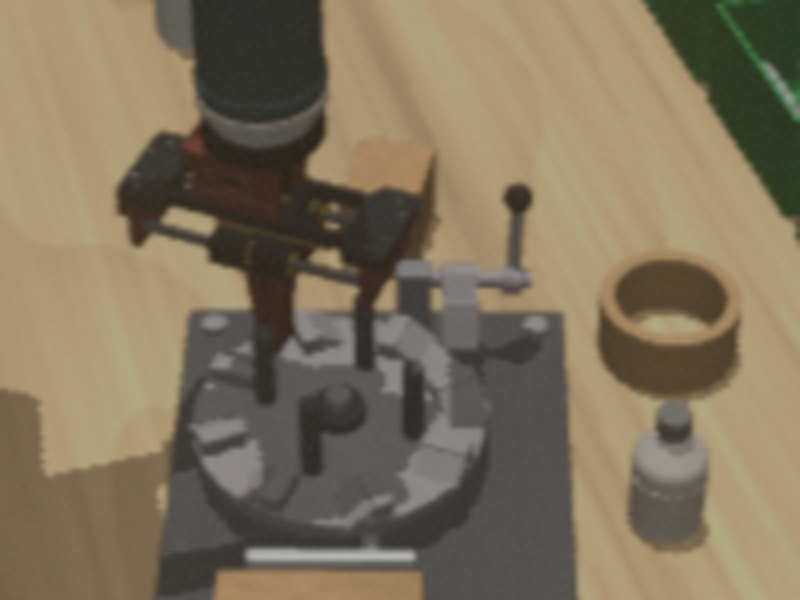

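Pins now at (263,331), (365,299), (413,366), (311,402): the wheel is at ≈0.47 and needs 0.17 more.

Request:
servo_tool([
  [-0.0035,-0.0025,0,0,0,4.7,0],
  [-0.007,-0.0052,0,0,0,9.5,0],
  [-0.007,-0.0052,0,0,0,9.5,0],
  [-0.007,-0.0052,0,0,0,9.5,0],
])

```text
t: 7.1
ee_pos: [0.5027, -0.0103, 0.0798]
orientation: [-0.922, 1.576, -1.575]
wrist_force: [0.1, -0.3, 0.2]
grip_width: 0.0009
```

Run:
```python
from h import *
s=manip.observe();print(s['ee_pos'],s['wrist_force'],s['t'])
a,_=manip.capture('side');crop(a,220,165,200,150,4,'pics/s6.png')
```

```text
[ 0.50269241 -0.01031757  0.07975168] [ 0.11596047 -0.29431425  0.18040175] 7.1
```

View pics/s6.png

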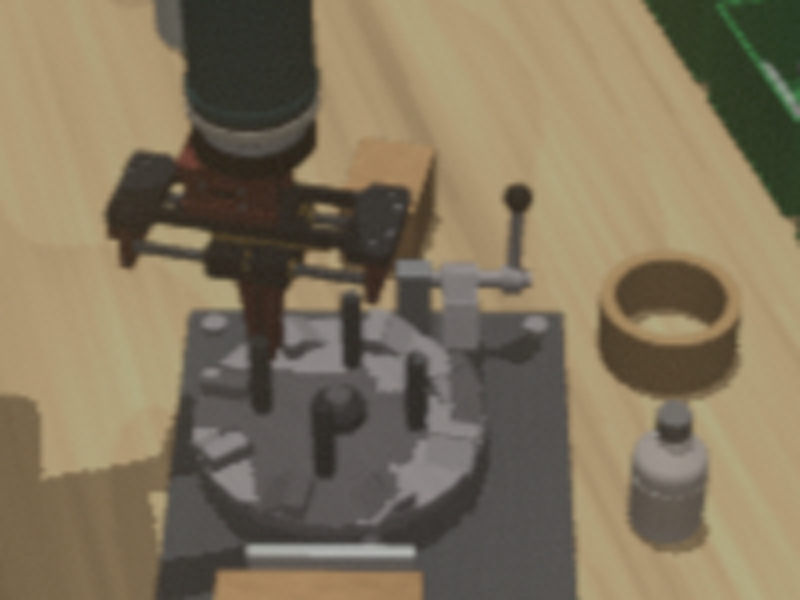

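Pins at (260,341), (351,297), (417,359), (323,404) match my prediction for 0.64. Retreating and moving to the knob's +y side.

Request:
servo_tool([
  [0.0045,0.009,0,0,0,0,0],
  [0.0045,0.009,0.01,0,0,0,0],
  [0.0045,0.009,0.05,0,0,0,0],
  [0.0045,0.009,0.09,0,0,0,0],
  [0.0045,0.01,0.12,0,0,0,0],
  [0.04,0.025,0.12,0,0,4,0],
  [0.08,0.035,0.12,0,0,8,0],
  [0.12,0.05,0.12,0,0,11.7,0],
  [0.16,0.06,0.12,0,0,11.7,0],
  [0.192,0.071,0.12,0,0,11.7,0],
  [0.192,0.071,0.12,0,0,11.7,0],
  [0.192,0.071,0.12,0,0,11.7,0],
])

```text
t: 8.35
ee_pos: [0.6946, 0.0612, 0.1994]
orientation: [-1.051, 1.43, -1.429]
wrist_force: [-0.7, 0.5, -0.0]
grip_width: 0.0005
```

Run:
```python
from h import *
s=manip.observe();M=R.from_rotvec(s['orientation']).as_matrix();print(s['ee_pos'],s['wrist_force'],s['t'],np.degrees(np.arctan2(M[1,0],M[0,0])))
d=s['ee_pos'][:2]-[.5399,-.0496];print(R.from_euler('z',.3039).as_matrix()[:2,:2]@d)
a,_=manip.capture('side');crop(a,220,145,200,150,4,'pics/s7.png')
m=manip.camera_model('wrist');a,_=manip.capture('wrist');cv2.imwrite('pics/w7.png',a)
print('tcp',proj(m,s['ee_pos']))
from fit import world
for y in (86,116,119,122): print(y,proj(m,world([.5399,-.0496,-.3039],(115,y,129))))
ms=manip.camera_model('side')
for y in (86,113,116,119,122):
  q=proj(ms,world([.5399,-.0496,-.3039],(115,y,129)));print(y,(q[0]-220)*4+1.5,(q[1]-145)*4+1.5)
```

```text
[0.69461208 0.06118074 0.19943817] [-0.72569955  0.51603659 -0.02560186] 8.35 -107.40207289801245
[0.11447222 0.15200102]
tcp (np.float64(322.0277078598624), np.float64(288.4014337328059))
86 (np.float64(321.99198642593177), np.float64(332.87498636239854))
116 (np.float64(322.06920638542715), np.float64(294.3971376365907))
119 (np.float64(322.07720248234233), np.float64(290.41277129513634))
122 (np.float64(322.0852503518671), np.float64(286.4026072369769))
86 520.2857730168137 310.8895535594529
113 519.2132033547525 283.9124249980425
116 519.0957258189128 280.9576457426466
119 518.9785823494246 278.0112688794047
122 518.8617715233536 275.073258618864
```

View pics/s7.png

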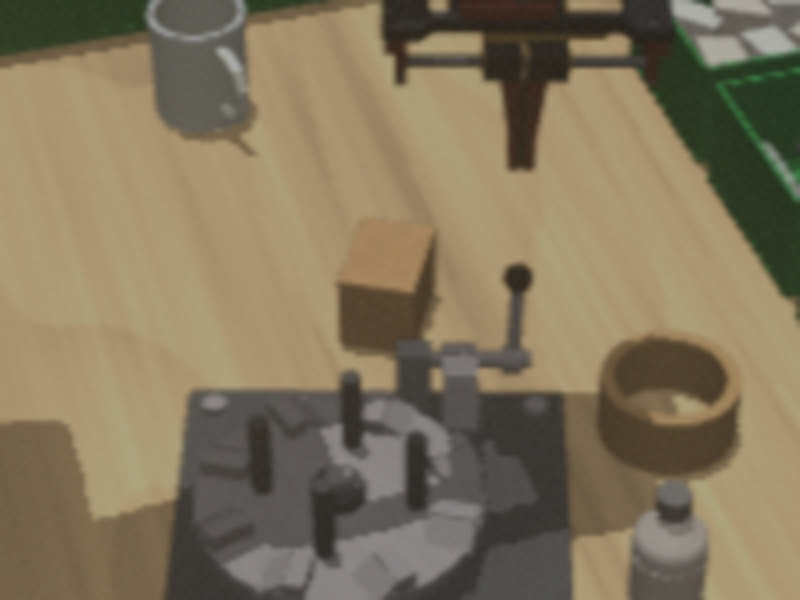

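View pics/w7.png

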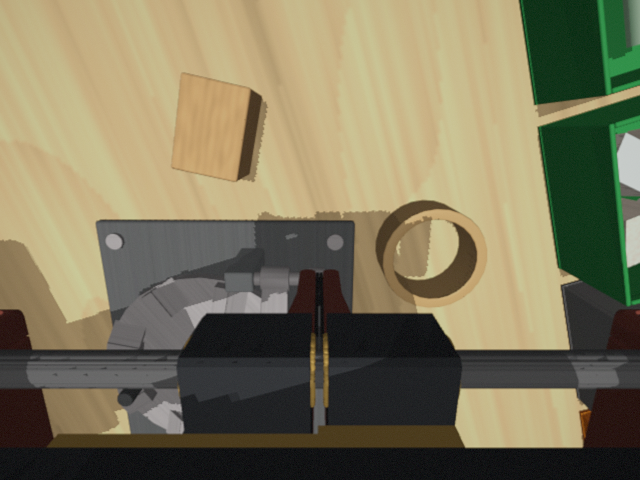

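Knob at side crop (517,277), clamp y ≈ 119; the finger is 32 mm beyond it. Wheel pins unchanged. Lowering and pushing to −y, then checking.

Request:
servo_tool([
  [0,0,-0.04,0,0,0,0],
  [0,0,-0.079,0,0,0,0],
  [0,0,-0.079,0,0,0,0],
  [-0.0025,-0.008,-0.079,0,0,0,0],
  [-0.0045,-0.014,-0.079,0,0,0,0],
  [-0.006,-0.019,-0.079,0,0,0,0],
  [-0.0075,-0.024,-0.079,0,0,0,0],
  [-0.009,-0.029,-0.079,0,0,0,0],
  [-0.0105,-0.034,-0.079,0,0,0,0],
])

```text
t: 9.35
ee_pos: [0.6847, 0.0262, 0.1213]
orientation: [-1.049, 1.429, -1.43]
wrist_force: [0.4, 1.0, 1.0]
grip_width: 0.0003
```

Run:
```python
from h import *
s=manip.observe();print(s['ee_pos'],s['wrist_force'],s['t'])
d=s['ee_pos'][:2]-[.5399,-.0496];print(R.from_euler('z',.3039).as_matrix()[:2,:2]@d)
a,_=manip.capture('side');crop(a,240,175,160,120,5,'pics/s8.png')
```

```text
[0.68465158 0.02618148 0.12126268] [0.39994425 0.9884638  1.02240408] 9.35
[0.11544145 0.11562493]
```

View pics/s8.png

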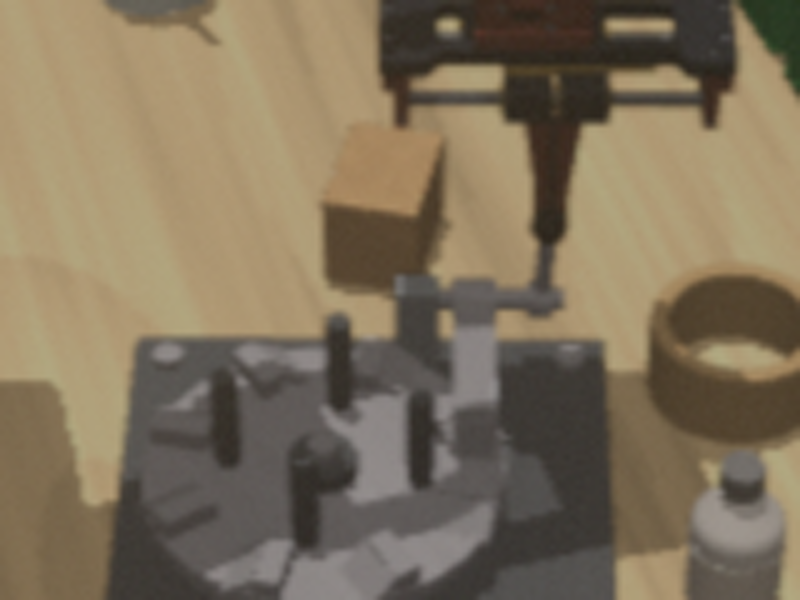

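Knob at crop (548,228), pawl on its way down. Continuing in small steps, watching the force.

Request:
servo_tool([
  [-0.001,-0.003,0,0,0,0,0],
  [-0.002,-0.006,0,0,0,0,0],
  [-0.0025,-0.008,0,0,0,0,0],
  [-0.0025,-0.008,0,0,0,0,0],
])

```text
t: 9.8
ee_pos: [0.6818, 0.0189, 0.1204]
orientation: [-1.049, 1.43, -1.429]
wrist_force: [0.6, 2.0, -1.2]
grip_width: 0.0002
```

Request:
servo_tool([
  [-0.0005,-0.002,0,0,0,0,0],
  [-0.0005,-0.002,0,0,0,0,0],
])

```text
t: 10.0
ee_pos: [0.6817, 0.0185, 0.1204]
orientation: [-1.047, 1.431, -1.428]
wrist_force: [2.6, 6.0, -0.9]
grip_width: 0.0007
```

Request:
servo_tool([
  [-0.0005,-0.002,0,0,0,0,0],
  [-0.0005,-0.002,0,0,0,0,0],
])

```text
t: 10.2
ee_pos: [0.6816, 0.0182, 0.1205]
orientation: [-1.045, 1.432, -1.426]
wrist_force: [2.8, 10.7, -2.1]
grip_width: 0.0004
```

Run:
```python
from h import *
s=manip.observe();print(s['ee_pos'],s['wrist_force'],s['t'])
a,_=manip.capture('side');crop(a,240,175,160,120,5,'pics/s9.png')
```

```text
[0.68161861 0.01821213 0.12046109] [ 2.844558   10.71569592 -2.05594593] 10.2
```

View pics/s9.png

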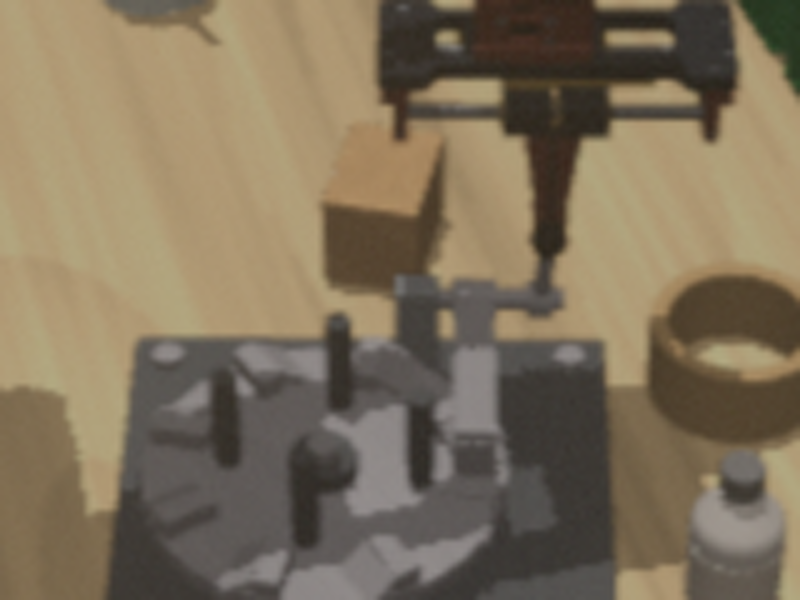

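Force rose with no further motion, so the pawl is at a stop. Knob at crop (549,240), where 239 is predicted for y 86. Backing off and looking unobstructed.

Request:
servo_tool([
  [0.003,0.01,0,0,0,0,0],
  [0.009,0.03,0,0,0,0,0],
  [0.009,0.03,0,0,0,0,0],
  [0.009,0.03,0.03,0,0,0,0],
  [0.009,0.03,0.07,0,0,0,0],
  [0.0,0.06,0.1,0,0,0,0],
  [-0.01,0.1,0.12,0,0,0,0],
  [-0.02,0.14,0.14,0,0,0,0],
  [-0.04,0.18,0.15,0,0,0,0],
  [-0.07,0.22,0.15,0,0,0,0],
  [-0.1,0.26,0.15,0,0,0,0],
  [-0.1,0.26,0.15,0,0,0,0],
])

```text
t: 11.45
ee_pos: [0.5767, 0.2794, 0.271]
orientation: [-1.054, 1.428, -1.424]
wrist_force: [1.2, -0.9, -0.0]
grip_width: 0.0005
```

Run:
```python
from h import *
s=manip.observe();print(s['ee_pos'],s['wrist_force'],s['t'])
a,_=manip.capture('side');crop(a,250,205,160,120,5,'pics/s10.png')
a,_=manip.capture('top');crop(a,260,190,200,150,4,'pics/t10.png')
```

```text
[0.57668228 0.27937112 0.27096389] [ 1.20679217 -0.87225554 -0.02743093] 11.45
```

View pics/s10.png

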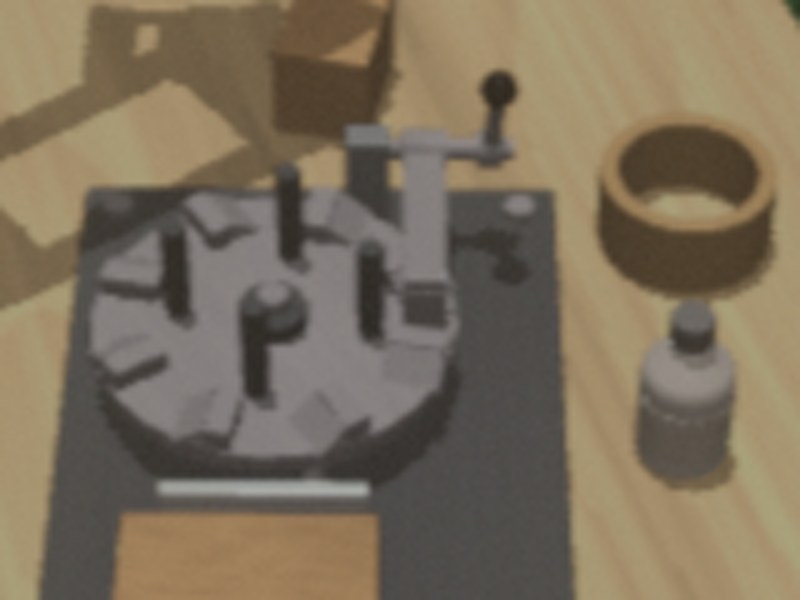

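View pics/t10.png

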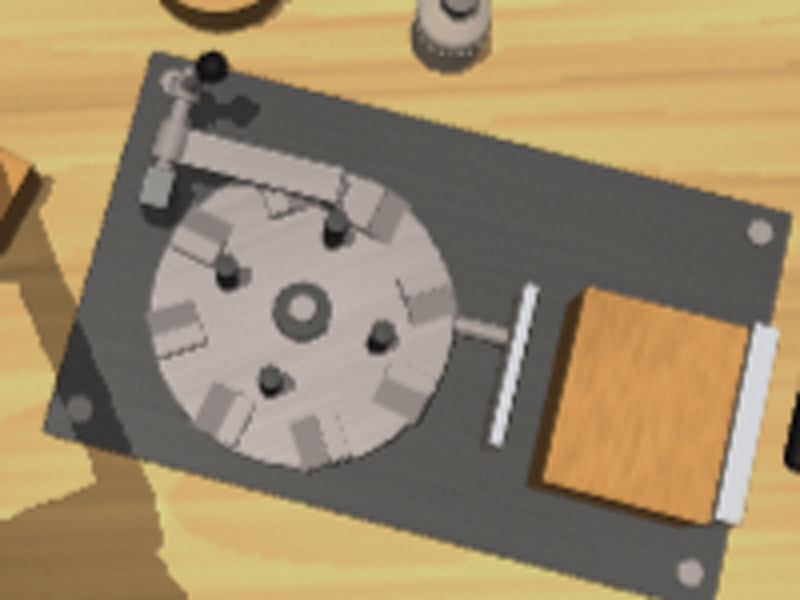

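Run:
```python
import fit
from fit import *
fit.pins=[(mt,T(269,371),135),(mt,T(228,262),45),(mt,T(337,221),-45),(mt,T(381,329),-135),
(ms,S(174,230),135),(ms,S(288,172),45),(ms,S(370,246),-45),(ms,S(254,307),-135)]
print(least_squares(fit.res,[.45,-.03,-.27,.5]).x)
for f0,f1,sl in(('side0c','s10',np.s_[60:330,400:520]),('top0c','t10',np.s_[50:200,180:345])):
    a,b=[cv2.cvtColor(cv2.imread(f'pics/{f}.png'),6)[sl].astype('f4') for f in(f0,f1)]
    print(cv2.phaseCorrelate(a,b,cv2.createHanningWindow(a.shape[::-1],cv2.CV_32F)),abs(a-b).mean())
manip.observe()
manip.sign_off()
```

```text
[ 0.53944474 -0.04950408 -0.3045283   0.63510091]
((0.037952323673351884, -0.09510094919039602), 0.7258830621507433) 5.7442174
((-0.01710284533965023, -0.01579076910117294), 0.9972911167851201) 15.841293
the job is handed in; nothing more can be done
```

The job is done and handed in at about 11.5 s, well inside the 64 s limit. No verdict was reported.

- **Order of work:** I pushed the lever knob to +y until the pawl was up. I then pushed the -x,+y pin anticlockwise with the closed fingertip, in two stages with a camera check between. Last, I pushed the knob back to -y until it would move no further. The force there rose to about 11 N with almost no more travel.
- **Wheel:** a fit over both cameras put it at 0.635 rad, against a start of about -0.10. The middle of the notch is 0.64 and the home window is 0.51 to 0.77.
- **Pawl:** the knob and pawl sit within about 0.1 zoomed pixel (0.02 of a camera pixel) of where they started. A pawl resting on a tooth would have shown a shift of about 1 camera pixel, so it is fully down.
- **Surroundings:** the jaw has moved away from the carton, following the wheel. The carton and its nearest neighbours (tape roll, glue bottle, small box) look unmoved in the last pictures. I did not re-check the screwdriver, marker or mug, but the arm never went low near them. The arm is clear and touching nothing.
- **One disagreement:** the first push turned the wheel about 0.05 rad further than my finger-width estimate predicted. I corrected for it in the second stage.

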